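# Load a tumbler onto a crowded kiln shelf

### The arm

A 6-joint arm with a two-finger parallel gripper is mounted at the origin on the work surface. World frame = base frame: x ahead of the robot, y to its left, z up, the work surface at z = 0. Lengths are in m, angles in rad, forces in N, time in s.
With the tool pointing down it reaches from about 0.35 to 0.875 m from the base axis. Payload 4.2 kg.
Tool frame: the origin (TCP) lies midway between the tips of the shut fingers; the grasp point (between the pads) lies 19 mm behind it; z points along the fingers, y is the line along which they close (so a half turn about z gives the same grasp; the last joint's range is limited). The gripper opens to 85 mm and grips with 20 to 120 N. Pads are 22 mm wide; open, the fingers measure 114 mm over their backs; the gripper's body (76 mm by 85 mm) begins 54 mm behind the grasp point. The pads swing forward as they close: fully open they stand 13 mm farther back than shut.
Start: joints at [-0.992, 0.385, 0.008, 0, -1.194, -0.259], TCP at [0.197, -0.593, 0.231] pointing down, gripper open.
Joint ranges: [-3.14, 3.14], [-1.21, 2.06], [-1.07, 1.41], [-3.16, 2.05], [-2.99, -0.16], [-3.1, 3.1]. Speed limits (rad/s): [2.79, 2.79, 3.14, 3.14, 3.14, 3.14].

### API

Orientations are given as a unit quaternion [x, y, z, w].
In Python, from workcell import arm gives the robot as it stands. The module is installed in compiled form; this text tells all that it offers.
- The arm moves only by the tool arm_command, never from a script. Its argument "steps" is a list that holds one entry, the list of rows, each a list of 4 numbers: the shift along the tool's x, y, z as a fraction of full scale, then the turn about the tool's z as a fraction of full scale. A call has 1 to 8 rows; each row shifts and turns the commanded pose from where the row before left it, along the tool's axes as they then stand; what a row does not reach is not made up. Full scale, the value 1, is 0.02 m for a shift and 6 degrees for a turn. A row lasts 1/8 s, in which the tool goes at most 62.5 mm and 10.7 degrees, less where a joint would pass 70% of its speed; a pose out of reach is approached as far as the arm can. A call with a number of a shift or a turn outside -1 to 1 is refused whole. A call with a gripper value outside its range is refused whole. "hand" is the opening, from -1 (shut) to 1 (fully open), so that 0 is half open, set as the call begins (left out, the last holds). The fingers move at their own pace and stop on an object; the grip force is fixed at half the most. Time passes only in rows, so rows that do not move let the fingers close. It gives the time, the measured TCP pose, the force, the opening and the grip force at its end, in the units of the state.
- arm.sense(): the state, without advancing time (a new reading comes with each control period).
- arm.grab_frame(name): name is "scene" or "top" or "wrist"; returns a dict with "frame" (384x512x3 uint8, red, green, blue), "range_z" (384x512 float32, m along the optical axis (not along the pixel's ray), 0 where there is no reading), "intrinsics" (3x3 intrinsics, pixels), "pose" (4x4, takes a point from camera to world coordinates). Camera axes: x right, y down, z forward; pixel columns grow to the right and rows downward; lengths in m; the calibration is good to about 2 mm. A picture is of the moment at which its call begins.
- arm.sign_off(): hands the job in; it is judged then, once.
The state is a dict: "time": time; "qpos": joint angles; "joint_vel": joint speeds; "tau": joint torques, N m; "tcp_pos": TCP position; "eef_rot": TCP orientation; "force": force on the tool from outside, world axes, zero at the start; "ft_torque": the same for the moment, N m; "width": finger opening in m; "gripper_force": force on a finger pad.
Only numpy, scipy, OpenCV 4.12 (cv2) and the standard library are available. Lean on these libraries where they do the work, as an engineer would, in place of code of your own. Each camera call takes 0.05 s, during which the arm holds its last target. There are 200 camera calls.

### The job

Load the kiln shelf: pick up the blue-glazed tumbler from the table and stand it upright in the free space on the cream kiln shelf, its foot wholly on the shelf and a visible gap (at least 5 mm) between it and each of the two pots already there. Glazed ware fuses when it touches, so do not touch or shift the bowl or the jar; set the tumbler down on the shelf rather than dropping it, and let go.

Things in the scene. Friction and masses are not known exactly. Their poses are not given: they have to be found in the camera images.
- tumbler_center (a point): Blue-glazed ceramic tumbler (open round cup, no handle), 58 mm outer diameter with straight sides, foot 48 mm across, 85 mm tall, about 170 g. It stands upright on the table to the right of the kiln shelf, nothing within 70 mm of it except the low edge of the shelf. The point is its centre, on the axis, 42.5 mm above the foot.
- shelf: Cream kiln shelf: a fixed flat slab on the table, 180 mm (its x) by 440 mm (its y) and 20 mm thick; origin at the centre of its underside. Bowl and jar stand within 10 mm of its long middle line, in either order. The widest free stretch, at an end or between them, leaves the tumbler about 15 mm on each side; fingers that close along the shelf's short side (x) have the most room.
- bowl: The small grey stoneware bowl, loose, standing on the kiln shelf: rim 80 mm across (its widest), 55 mm tall. Origin at the centre of its foot. Must not be touched or moved.
- jar: The terracotta-brown lidded jar with a white lid and a small white knob, loose, standing on the kiln shelf: 80 mm across at its widest, 90 mm tall with the knob. Origin at the centre of its foot. Must not be touched or moved.

How it is judged:
At the end, for the whole second after the job is handed in: The tumbler stands upright (within 7 degrees) and still on top of the kiln shelf, its foot within the shelf's edges (2 mm over at most), at least 4 mm clear of the bowl and of the jar, and both of these stand upright within 6 mm of where they were (angle between tumbler_center's own z axis and vertical below 0.12 rad and z of tumbler_center in the frame of shelf between 0.0565 and 0.0685 m and x of tumbler_center in the frame of shelf between -0.068 and 0.068 m and y of tumbler_center in the frame of shelf between -0.198 and 0.198 m and horizontal distance between tumbler_center and bowl above 0.073 m and horizontal distance between tumbler_center and jar above 0.073 m and linear speed of tumbler below 0.02 m/s and distance of each of bowl, jar from where it was at the start of the episode below 0.006 m and angle between each of bowl, jar's own z axis and vertical below 0.1 rad); the robot touches nothing.
It fails at once if the bowl or the jar is touched by the tumbler, the fingers or the arm (contact force between any of tumbler, the fingers, the arm and bowl above 0.5 N or contact force between any of tumbler, the fingers, the arm and jar above 0.5 N).
It fails at once if the bowl or the jar is shifted by more than 6 mm (distance of any of bowl, jar from where it was at the start of the episode above 0.006 m).
It fails at once if the tumbler is dropped: out of the fingers while more than 12 mm above standing on the shelf (height (world z) of tumbler_center above 0.0745 m and contact force between the fingers and tumbler below 0.05 N).
It also fails if it takes over 40 s, if anything falls off the work surface, if the arm or the gripper's body presses on something with over 40 N, if the wrist force passes 120 N, or if a joint passes its speed limit or range.

## Working session

There is one attempt and no reset: what is moved stays moved. The work goes in short steps, Python scripts to look and compute and a tool call to move; the robot and the scene stay as the last step left them, time stands still between calls to the robot, and variables do not carry over. Pictures are saved under pics/ and viewed, at most 10 in all, crops included, and the job is handed in when it is done.

Besides the shell and the picture viewer there is one more tool, called as a command line: name --argument value ..., lists and objects as JSON in quotes. arm_command: Moves the arm, as the interface text tells. Its arguments: {"type":"object","properties":{"steps":{"type":"array","items":{"type":"array","items":{"type":"array","items":{"type":"number","minimum":-1,"maximum":1}}}},"hand":{"type":"number"}},"required":["steps"]}

```bash
mkdir -p pics
cat > h.py <<'E'
import numpy as np, cv2
from workcell import arm
def pts(f):
    z=f["range_z"]; K=f["intrinsics"]; T=f["pose"]
    v,u=np.indices(z.shape)
    P=np.stack([(u-K[0,2])/K[0,0]*z,(v-K[1,2])/K[1,1]*z,z],-1)
    return P@T[:3,:3].T+T[:3,3]
def save(f,n): cv2.imwrite("pics/"+n,cv2.cvtColor(f["frame"],cv2.COLOR_RGB2BGR))
E
python3 - <<'E'
from h import *
s=arm.sense(); print({k:np.round(v,3) for k,v in s.items()})
from scipy.spatial.transform import Rotation as R
print(R.from_quat(s["eef_rot"]).as_matrix().round(3))
f=arm.grab_frame("top"); save(f,"top1.png"); np.savez("top1.npz",**f)
print(f["pose"].round(3),f["intrinsics"])
E
```

```text
{'time': np.float64(0.0), 'qpos': array([-0.992,  0.386,  0.007, -0.   , -1.194, -0.259]), 'joint_vel': array([-0.001,  0.   ,  0.001,  0.   , -0.001, -0.001]), 'tau': array([ 0.0000e+00, -3.9229e+01,  1.8840e+01,  4.1860e+00, -5.0000e-03,
        0.0000e+00]), 'tcp_pos': array([ 0.196, -0.593,  0.23 ]), 'eef_rot': array([-0.159,  0.987,  0.001, -0.   ]), 'force': array([ 0.035, -0.224, -0.055]), 'ft_torque': array([-0.001, -0.012,  0.012]), 'gripper_force': np.float64(0.0), 'width': np.float64(0.085)}
[[-0.949 -0.314 -0.001]
 [-0.314  0.949  0.002]
 [ 0.     0.002 -1.   ]]
[[ 1.200e-02 -9.950e-01  9.800e-02  4.260e-01]
 [-1.000e+00 -1.200e-02  0.000e+00 -4.400e-02]
 [ 1.000e-03 -9.800e-02 -9.950e-01  1.113e+00]
 [ 0.000e+00  0.000e+00  0.000e+00  1.000e+00]] [[484.11831549   0.         254.97425924]
 [  0.         484.11831549 189.75390801]
 [  0.           0.           1.        ]]
```

View pics/top1.png

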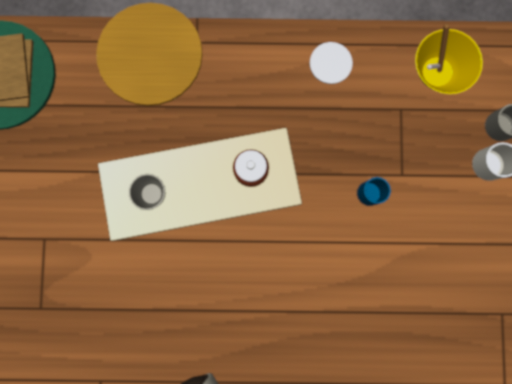

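The top view shows the shelf with corners near (99,163), (287,129), (301,204) and (111,239). The bowl is at about (148,192), the jar at (251,167) and the blue tumbler at (374,191). The widest free stretch is between the bowl and the jar.

```bash
cat > m.py <<'E'
from h import *
f=dict(np.load("top1.npz")); P=pts(f); z=P[...,2]
hsv=cv2.cvtColor(f["frame"],cv2.COLOR_RGB2HSV)
H,S,V=[hsv[...,i].astype(int) for i in range(3)]
def box(u0,v0,u1,v1):
    m=np.zeros(z.shape,bool); m[v0:v1,u0:u1]=1; return m
def circ(m):
    p=P[m][:,:2].astype(np.float32); c,r=cv2.minEnclosingCircle(p.reshape(-1,1,2)); return np.round([*c,r],4),len(p)
tab=np.median(z[300:340,100:300]); print("table z",tab)
sh=box(90,120,310,250)&(z>.012)&(z<.028)
rc=cv2.minAreaRect(P[sh][:,:2].astype(np.float32)); print("shelf",rc, np.median(z[sh]),cv2.boxPoints(rc).round(3).tolist())
b=box(120,165,180,220)&(z>.03); print("bowl",circ(b&(z>.065)),z[b].max())
j=box(225,135,280,200)&(z>.03); print("jar body",circ(j&(z>.05)),"knob",circ(j&(z>.1)),z[j].max())
t=box(345,165,405,220)&(z>.03); print("tumb",circ(t&(z>.075)),z[t].max())
E
python3 m.py
```

```text
table z 0.00029013981910719355
shelf ((0.5474116206169128, 0.08440844714641571), (0.1807306557893753, 0.4403623938560486), 11.516535758972168) 0.020266499564911666 [[0.41499999165534973, 0.28200000524520874], [0.503000020980835, -0.14900000393390656], [0.6800000071525574, -0.11299999803304672], [0.5920000076293945, 0.3179999887943268]]
bowl (array([0.4783, 0.0921, 0.1465]), 300) 1.113431406589389
jar body (array([ 0.5215, -0.0383,  0.0962]), 1078) knob (array([ 0.5119, -0.0395,  0.0865]), 80) 1.113431406589389
tumb (array([ 0.4852, -0.1869,  0.1545]), 223) 1.113431406589389
```

```bash
sed -i 's/^H,S,V/z=np.where(f["range_z"]>0,z,-1)\nH,S,V/' m.py
cat >> m.py <<'E'
from math import *
a=radians(rc[2]); ex=np.array([cos(a),sin(a)]); ey=np.array([-sin(a),cos(a)]); c0=np.array(rc[0])
for n,m in (("bowl",b&(z>.06)),("jar",j&(z>.05)),("tumb",t&(z>.075))):
    c=circ(m)[0][:2]; print(n,"in shelf",((c-c0)@ex).round(4),((c-c0)@ey).round(4))
E
python3 m.py
```

```text
table z 0.0002707163018652592
shelf ((0.5474116206169128, 0.08440844714641571), (0.1807306557893753, 0.4403623938560486), 11.516535758972168) 0.020266499564911666 [[0.41499999165534973, 0.28200000524520874], [0.503000020980835, -0.14900000393390656], [0.6800000071525574, -0.11299999803304672], [0.5920000076293945, 0.3179999887943268]]
bowl (array([0.5216, 0.1907, 0.0399]), 296) 0.07996758905685986
jar body (array([ 0.5782, -0.0328,  0.0403]), 1069) knob (array([ 0.5804, -0.0337,  0.0287]), 71) 0.11449700507479754
tumb (array([ 0.5306, -0.3034,  0.0297]), 202) 0.08994153708998032
bowl in shelf -0.0041 0.1093
jar in shelf 0.0068 -0.121
tumb in shelf -0.0939 -0.3766
```

arm_command --steps '[[[0,0,0,-1],[0,0,0,-1],[0,0,0,-1],[0,0,0,-1],[0,0,0,-1],[0,0,0,-1],[0,0,0,-1]]]' --hand 1

```text
time: 0.92
tcp_pos: [0.1963, -0.5928, 0.2304]
eef_rot: [-0.504, 0.864, 0.001, 0.0]
force: [0.2, 1.0, 0.5]
width: 0.0852
gripper_force: 0.0
```

arm_command --steps '[[[0,0,0,-1],[0,0,0,-1],[0,0,0,-1],[0,0,0,-1],[0,0,0,-1],[0,0,0,-1],[0,0,0,-0.87],[0,0,0,0]]]'

```text
time: 1.92
tcp_pos: [0.1964, -0.5929, 0.2306]
eef_rot: [0.774, -0.633, -0.001, -0.0]
force: [-0.0, 0.5, -0.5]
width: 0.0851
gripper_force: 0.0
```

arm_command --steps '[[[-0.54,-0.96,0,0],[-0.54,-0.96,0,0],[-0.54,-0.96,0,0],[-0.54,-0.96,0,0],[-0.54,-0.96,0,0],[-0.54,-0.96,0,0],[-0.54,-0.96,0,0],[-0.54,-0.96,0,0]]]'

```text
time: 2.92
tcp_pos: [0.3311, -0.4762, 0.2315]
eef_rot: [0.775, -0.632, 0.0, -0.0]
force: [-0.2, -1.1, 0.1]
width: 0.0851
gripper_force: 0.0
```

arm_command --steps '[[[-0.54,-0.96,0,0],[-0.54,-0.96,0,0],[-0.54,-0.96,0,0],[-0.54,-0.96,0,0],[-0.54,-0.96,0,0],[-0.54,-0.96,0,0],[-0.54,-0.96,0,0],[-0.54,-0.96,0,0]]]'

```text
time: 3.92
tcp_pos: [0.464, -0.3615, 0.2313]
eef_rot: [0.775, -0.632, -0.0, 0.0]
force: [0.3, 0.0, 1.1]
width: 0.0855
gripper_force: 0.0
```

arm_command --steps '[[[-0.54,-0.96,0,0],[-0.54,-0.96,0,0],[-0.54,-0.96,0,0],[-0.54,-0.96,0,0],[0,0,0,0],[0,0,0,0]]]'

```text
time: 4.68
tcp_pos: [0.5295, -0.3047, 0.2312]
eef_rot: [0.775, -0.632, -0.0, 0.0]
force: [-0.1, 0.5, -0.1]
width: 0.0855
gripper_force: 0.0
```

Run:
```python
from h import *
from scipy.spatial.transform import Rotation as R
s=arm.sense(); Rm=R.from_quat(s["eef_rot"]).as_matrix(); print(s["tcp_pos"],Rm.round(3))
f=arm.grab_frame("wrist"); save(f,"w1.png"); np.savez("w1.npz",**f); P=pts(f); hsv=cv2.cvtColor(f["frame"],cv2.COLOR_RGB2HSV)
m=(f["range_z"]>0)&(P[...,2]>.078)&(P[...,2]<.092)&(abs(hsv[...,0].astype(int)-103)<15)&(hsv[...,1]>90)
c,r=cv2.minEnclosingCircle(P[m][:,:2].astype(np.float32).reshape(-1,1,2)); print(m.sum(),c,r,P[m][:,2].max())
d=np.array([*c,.036])-s["tcp_pos"]; print("units",(Rm.T@d/.02).round(2))
```

```text
[ 0.52950687 -0.30468222  0.23118408] [[ 0.2  -0.98 -0.  ]
 [-0.98 -0.2   0.  ]
 [-0.    0.   -1.  ]]
812 (0.5311291217803955, -0.30728134512901306) 0.028811266645789146 0.08768333268194223
units [ 0.15 -0.06  9.76]
```

View pics/w1.png

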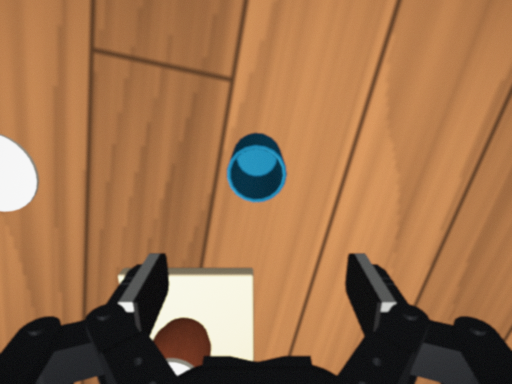

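The wrist view shows the tumbler rim at about (257,172), centred between the fingers. The shelf corner and the jar are at the lower left, around (185,340). I'll descend and grip.

arm_command --steps '[[[0.1,-0.06,0,0],[0,0,1,0],[0,0,1,0],[0,0,1,0],[0,0,1,0],[0,0,1,0],[0,0,1,0],[0,0,1,0]]]'

```text
time: 5.72
tcp_pos: [0.5309, -0.3071, 0.0909]
eef_rot: [0.774, -0.633, 0.0, -0.0]
force: [0.2, 0.3, 0.3]
width: 0.0853
gripper_force: 0.0
```

arm_command --steps '[[[0,0,1,0],[0,0,1,0],[0,0,0.75,0],[0,0,0,0],[0,0,0,0]]]'

```text
time: 6.35
tcp_pos: [0.5316, -0.3069, 0.037]
eef_rot: [0.775, -0.632, 0.001, -0.0]
force: [-0.1, 0.2, -0.5]
width: 0.0855
gripper_force: 0.0
```

arm_command --steps '[[[0,0,0,0],[0,0,0,0],[0,0,0,0],[0,0,0,0],[0,0,0,0],[0,0,0,0],[0,0,0,0],[0,0,0,0]]]' --hand -1

```text
time: 7.35
tcp_pos: [0.5318, -0.3069, 0.0374]
eef_rot: [0.775, -0.632, 0.001, -0.0]
force: [-0.3, 0.3, 5.4]
width: 0.0565
gripper_force: 64.2
```

arm_command --steps '[[[0,0,-0.3,0],[0,0,-0.6,0],[0,0,-1,0],[0,0,-1,0],[0,0,-1,0],[0,0,-1,0],[0,0,-1,0],[0,0,-1,0]]]'

```text
time: 8.35
tcp_pos: [0.5307, -0.3063, 0.1751]
eef_rot: [0.775, -0.632, -0.0, -0.0]
force: [-0.1, 0.0, -1.8]
width: 0.0567
gripper_force: 64.1
```

arm_command --steps '[[[0,0,-1,0],[0,0,-1,0],[0,0,-0.6,0],[0,0,0,0],[0,0,0,0]]]'

```text
time: 8.98
tcp_pos: [0.5305, -0.3062, 0.2252]
eef_rot: [0.775, -0.632, -0.001, 0.0]
force: [-0.4, -0.0, -1.9]
width: 0.0567
gripper_force: 64.1
```

Run:
```python
from h import *
from scipy.spatial.transform import Rotation as R
s=arm.sense(); Rm=R.from_quat(s["eef_rot"]).as_matrix(); print(s["tcp_pos"],s["width"],s["force"])
f=arm.grab_frame("scene"); save(f,"s1.png")
d=np.array([.550,.079,s["tcp_pos"][2]])-s["tcp_pos"]; print("units",(Rm.T@d/.02).round(2))
```

```text
[ 0.53051925 -0.30619737  0.22524834] 0.05671733421587657 [-0.42492735 -0.00599761 -1.92440435]
units [-18.68  -4.8    0.02]
```

View pics/s1.png

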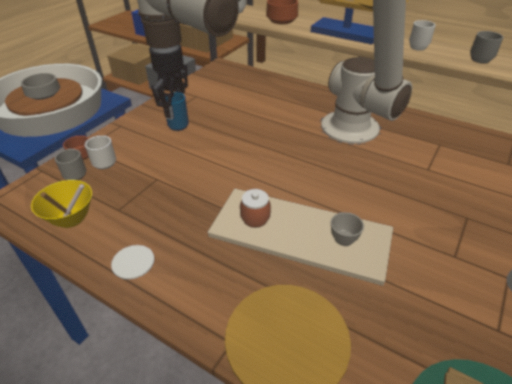

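The scene view shows the tumbler held upright at about (177,112), with the jar at (256,208) and the bowl at (346,229) undisturbed. I'll carry it high over to the gap.

arm_command --steps '[[[-0.5,-0.14,0,0],[-0.95,-0.24,0,0],[-0.95,-0.24,0,0],[-0.95,-0.24,0,0],[-0.95,-0.24,0,0],[-0.95,-0.24,0,0],[-0.95,-0.24,0,0],[-0.95,-0.24,0,0]]]'

```text
time: 10.02
tcp_pos: [0.5382, -0.1578, 0.2264]
eef_rot: [0.775, -0.632, 0.0, -0.0]
force: [0.4, -1.5, -2.0]
width: 0.0563
gripper_force: 64.1
```

arm_command --steps '[[[-0.95,-0.24,0,0],[-0.95,-0.24,0,0],[-0.95,-0.24,0,0],[-0.95,-0.24,0,0],[-0.95,-0.24,0,0],[-0.95,-0.24,0,0],[-0.95,-0.24,0,0],[-0.95,-0.24,0,0]]]'

```text
time: 11.02
tcp_pos: [0.5454, -0.0012, 0.2263]
eef_rot: [0.775, -0.632, 0.0, -0.0]
force: [0.1, -0.2, -2.4]
width: 0.0567
gripper_force: 64.1
```

arm_command --steps '[[[-0.95,-0.24,0,0],[-0.95,-0.24,0,0],[-0.95,-0.24,0,0],[-0.95,-0.24,0,0],[-0.13,-0.1,0,0],[0,0,0,0],[0,0,0,0]]]'

```text
time: 11.9
tcp_pos: [0.5503, 0.0783, 0.2263]
eef_rot: [0.774, -0.633, -0.0, 0.0]
force: [0.6, -0.4, -2.3]
width: 0.0567
gripper_force: 64.1
```

Run:
```python
from h import *
from scipy.spatial.transform import Rotation as R
s=arm.sense(); Rm=R.from_quat(s["eef_rot"]).as_matrix(); print(s["tcp_pos"],s["width"],s["force"],Rm.round(3))
f=arm.grab_frame("wrist"); g=arm.grab_frame("scene")
a=np.hstack([f["frame"],g["frame"]]); a=cv2.resize(a,(800,300)); cv2.imwrite("pics/c2.png",a[...,::-1])
P=pts(g); hsv=cv2.cvtColor(g["frame"],cv2.COLOR_RGB2HSV)
m=(g["range_z"]>0)&(abs(hsv[...,0].astype(int)-103)<12)&(hsv[...,1]>120)&(np.hypot(P[...,0]-.55,P[...,1]-.08)<.06)
q=P[m]; print(m.sum(),np.percentile(q,[0,2,50,98,100],axis=0).round(3))
d=np.array([.550,.079,.0585])-s["tcp_pos"]; print("units",(Rm.T@d/.02).round(2))
```

```text
[0.55031393 0.07829426 0.22627068] 0.05665757749433911 [ 0.5542378  -0.41699361 -2.27141705] [[ 0.2  -0.98 -0.  ]
 [-0.98 -0.2  -0.  ]
 [ 0.    0.   -1.  ]]
138 [[0.522 0.078 0.211]
 [0.522 0.081 0.216]
 [0.564 0.103 0.254]
 [0.572 0.108 0.275]
 [0.575 0.108 0.275]]
units [-0.04  0.01  8.39]
```

View pics/c2.png

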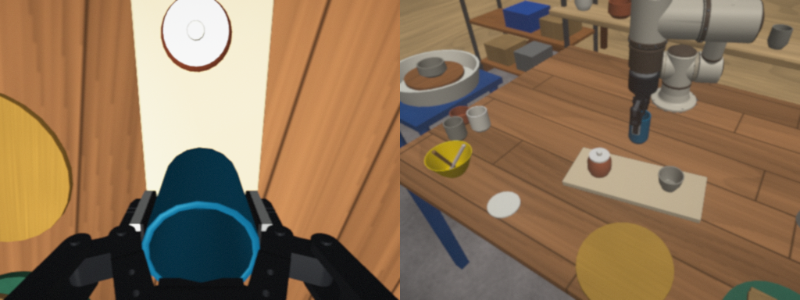

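The left half (wrist) shows the tumbler held between the pads with the jar well ahead at (196,35). The right half (scene) shows it above the gap between the jar (598,162) and the bowl (670,180). I'll descend, then creep to contact.

arm_command --steps '[[[0,0,1,0],[0,0,1,0],[0,0,1,0],[0,0,1,0],[0,0,1,0],[0,0,1,0],[0,0,0.8,0],[0,0,0.5,0]]]'

```text
time: 13.0
tcp_pos: [0.5503, 0.0784, 0.0795]
eef_rot: [0.775, -0.633, -0.0, 0.0]
force: [1.0, -0.5, -1.9]
width: 0.0565
gripper_force: 64.2
```

arm_command --steps '[[[0,0,0.4,0],[0,0,0.3,0],[0,0,0.2,0],[0,0,0,0],[0,0,0,0]]]'

```text
time: 13.62
tcp_pos: [0.5506, 0.0788, 0.0627]
eef_rot: [0.775, -0.632, 0.0, -0.0]
force: [0.5, -0.5, -2.2]
width: 0.0563
gripper_force: 64.2
```

arm_command --steps '[[[0,0,0.08,0],[0,0,0,0],[0,0,0,0]]]'

```text
time: 14.0
tcp_pos: [0.5504, 0.0787, 0.0608]
eef_rot: [0.775, -0.632, 0.0, -0.0]
force: [0.1, 1.1, -2.0]
width: 0.0565
gripper_force: 64.2
```

arm_command --steps '[[[0,0,0.08,0],[0,0,0,0],[0,0,0,0]]]'

```text
time: 14.38
tcp_pos: [0.5504, 0.0787, 0.0591]
eef_rot: [0.775, -0.632, -0.0, 0.0]
force: [-0.7, -0.3, -1.5]
width: 0.0568
gripper_force: 64.2
```

arm_command --steps '[[[0,0,0.06,0],[0,0,0,0],[0,0,0,0]]]'

```text
time: 14.75
tcp_pos: [0.5504, 0.0787, 0.0579]
eef_rot: [0.775, -0.632, -0.0, 0.0]
force: [-0.7, 0.1, -2.9]
width: 0.0569
gripper_force: 64.2
```

arm_command --steps '[[[0,0,0.05,0],[0,0,0,0],[0,0,0,0]]]'

```text
time: 15.12
tcp_pos: [0.5505, 0.0788, 0.0574]
eef_rot: [0.775, -0.632, 0.0, -0.0]
force: [-1.0, -0.3, 4.1]
width: 0.0568
gripper_force: 64.4
```

Force has gone from -2 N to +4 N, so the foot is on the shelf. I'll let go.

arm_command --steps '[[[0,0,0,0],[0,0,0,0],[0,0,0,0],[0,0,0,0],[0,0,0,0],[0,0,0,0],[0,0,0,0],[0,0,0,0]]]' --hand 1

```text
time: 16.12
tcp_pos: [0.5504, 0.0787, 0.0569]
eef_rot: [0.775, -0.632, 0.0, -0.0]
force: [0.7, 0.2, -0.1]
width: 0.0853
gripper_force: 0.0
```

arm_command --steps '[[[0,0,-0.3,0],[0,0,-0.5,0],[0,0,-1,0],[0,0,-1,0],[0,0,-1,0],[0,0,-1,0],[0,0,-1,0],[0,0,-1,0]]]'

```text
time: 17.12
tcp_pos: [0.5504, 0.0787, 0.1945]
eef_rot: [0.775, -0.632, 0.0, -0.001]
force: [0.2, 1.0, -0.4]
width: 0.0857
gripper_force: 0.0
```

arm_command --steps '[[[0,0,-1,0],[0,0,-1,0],[0,0,0,0],[0,0,0,0]]]'

```text
time: 17.62
tcp_pos: [0.5498, 0.0786, 0.2324]
eef_rot: [0.775, -0.633, -0.0, 0.0]
force: [0.7, -0.4, -0.5]
width: 0.0852
gripper_force: 0.0
```

Run:
```python
from h import *
s=arm.sense(); print(s["tcp_pos"],s["width"])
f=arm.grab_frame("wrist"); g=arm.grab_frame("scene")
a=np.hstack([f["frame"],g["frame"]]); a=cv2.resize(a,(800,300)); cv2.imwrite("pics/c3.png",a[...,::-1])
for n,f in (("w",f),("s",g)):
    P=pts(f); hsv=cv2.cvtColor(f["frame"],cv2.COLOR_RGB2HSV)
    m=(f["range_z"]>0)&(abs(hsv[...,0].astype(int)-103)<12)&(hsv[...,1]>100)&(np.hypot(P[...,0]-.55,P[...,1]-.08)<.06)
    top=P[m&(P[...,2]>.098)]
    if len(top)>9: print(n,cv2.minEnclosingCircle(top[:,:2].astype(np.float32).reshape(-1,1,2)),np.percentile(P[m][:,2],[1,50,99]))
```

```text
[0.54983546 0.07861732 0.23240744] 0.08518572322652271
w ((0.5524254441261292, 0.07055805623531342), 0.058374106884002686) [0.02758754 0.07649265 0.31692141]
s ((0.5489106774330139, 0.08298546075820923), 0.028753995895385742) [0.04226301 0.08343551 0.10650774]
```

View pics/c3.png

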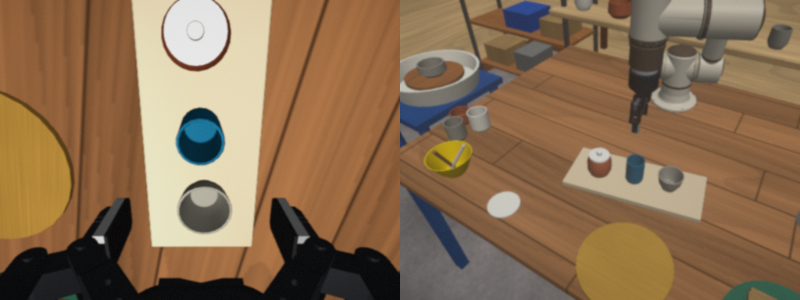

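The tumbler stands upright between the jar and the bowl (wrist view: (200,137), scene view: (635,169)), with clear gaps on both sides and the gripper well above it.

```bash
python3 -c "
from workcell import arm; print(arm.sign_off())"
```

```text
the job is handed in; nothing more can be done
None
```

The job is handed in: the tumbler stands upright on the kiln shelf between the bowl and the jar, with over 30 mm clear on each side by the camera measurements, but sign-off returned no verdict.

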